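# Post the faulty power module through the chute flap

### The job

Without gripping or lifting it, slide the faulty power module (red label) along the feed deck with the fingertips until it is in front of the return chute, then push it in nose first against the hanging flap so that the flap swings open and the module slides through and down inside. Withdraw the fingers and let the flap fall fully shut behind it. Leave the good module (green label) and everything else where it is.

Things in the scene. Friction and masses are not known exactly. Their poses are not given: they have to be found in the camera images.
- chute: Fixed return chute with blue feed deck. Origin on the bench under the middle of the shut flap; x points into the chute, y left, z up. Deck: flat, no rims, top 90 mm above the bench, x = -210 to 0, y = -160 to +160 mm. Behind the flap a box with grey walls, clear roof 152 mm above the bench (nothing is higher), back wall at x = 190 mm. Place varies, yaw up to 0.2 rad
- flap_hinge (a point): middle of the flap's hinge rod (6 mm thick), 146 mm above the bench, right over the chute's origin. The mouth below it is 100 mm wide and open from the deck (90 mm) up to the rod; red posts 30 mm wide and 6 mm thick stand either side of it, on the robot's side of the flap, up to 152 mm
- deck_edge (a point): middle of the edge where the flat floor ends, 15 mm past the flap, 90 mm above the bench: then a slippery steel ramp falls at 40 degrees to a floor 8 mm above the bench. A part whose middle has passed this edge tips and slides down by its own weight, so fingers need not go under the flap; a finger still pressing on its tail may hold it level until withdrawn
- flap (a joint): swing of the aluminium gravity flap (94 mm wide, 3 mm thick, 70 g, red lower edge, hanging from the rod to 3 mm above the deck): 0 shut, grows as it swings inward (into the chute), up to 1.4 rad; it cannot swing outward. It falls shut by its own weight; on a module lying under it it rests at about 1 rad
- faulty: faulty power module: black finned block 90 mm long (its x), 60 wide (its y), 30 high, about 250 g, red label on top. Origin: centre of its underside. Starts on the deck about 100 mm left or right of the chute's centre line, its middle 90 to 115 mm before the flap, up to 0.25 rad askew to the chute. Either short end may go first as its nose
- good: good power module, the same but with a green label; starts on the other side of the feed deck, to stay there. Origin at the centre of its underside
- meter: yellow multimeter lying on the bench left of the deck, 180 x 88 x 36 mm, origin at its underside
- spray: spray can, 52 mm diameter, 170 mm tall, standing on the bench on the left, origin at its underside
- solder: solder reel, 60 mm diameter, 45 mm tall, standing on the bench on the right, origin at its underside
- driver: screwdriver with red handle lying on the bench on the right
- bin: small open red bin, 110 x 90 x 50 mm, on the bench on the right, origin at its underside
- mug: blue mug, 80 mm diameter, 90 mm tall, on the bench on the right, origin at its underside
Mind the look-alikes: they are no part of the job. Leave any orange or pink look-alike of the faulty alone.

How it is judged:
By the outcome, as a careful person would: the job done as asked, in the order asked, and still so for the second after the job is handed in, with the robot touching nothing.
It also fails if it takes over 48 s, if anything falls off the work surface, if the arm or the gripper's body presses on something with over 40 N, if the wrist force passes 120 N, or if a joint passes its speed limit or range.

### The arm

A 6-joint arm with a two-finger parallel gripper is mounted at the origin on the work surface. World frame = base frame: x ahead of the robot, y to its left, z up, the work surface at z = 0. Lengths are in m, angles in rad, forces in N, time in s.
With the tool pointing down it reaches from about 0.25 to 0.725 m from the base axis. Payload 4 kg.
Tool frame: the origin (TCP) lies at the very end of the fingers, on their centre line; the grasp point (between the pads) lies 19 mm behind it; z points along the fingers, y is the line along which they close (so a half turn about z gives the same grasp; the last joint's range is limited). The gripper opens to 85 mm and grips with 20 to 120 N. Pads are 22 mm wide; open, the fingers measure 114 mm over their backs; the gripper's body (76 mm by 85 mm) begins 54 mm behind the grasp point. The pads swing forward as they close: fully open they stand 13 mm farther back than shut.
Start: joints at [-1.282, 0.241, 0.005, 1.335, 0, 1.571], TCP at [0.142, -0.479, 0.231] pointing down, gripper open.
Joint ranges: [-2.72, 2.72], [-1.05, 1.87], [-1.09, 1.28], [-1.99, 2.15], [-1.42, 1.44], [-3.14, 3.14]. Speed limits (rad/s): [2.79, 2.79, 3.14, 3.14, 3.14, 3.14].

### API

Orientations are given as a unit quaternion [x, y, z, w].
In Python, from workcell import bot, vision, workorder gives the robot as it stands.
- The arm moves only by the shell command python3 -m creep 'ROWS' [OPENING]. ROWS is JSON, a list of rows, each a list of 2 entries, a list of its own where there are three numbers: the shift along the tool's x, y, z in mm, then the turn, a rotation vector about the tool's x, y, z in rad. In form: [[[dx, dy, dz], [wx, wy, wz]], ...]. A call has 1 to 12 rows; each row shifts and turns the commanded pose from where the row before left it, along the tool's axes as they then stand; what a row does not reach is not made up. A row lasts 1/8 s, in which the tool goes at most 62.5 mm and 10.7 degrees, less where a joint would pass 70% of its speed; a pose out of reach is approached as far as the arm can. A call is refused whole if a number of a shift passes 62.5 or a number of a turn 0.188, either way. A call with a gripper value outside its range is refused whole. OPENING is the finger opening in mm, from 0 to 85.4, set as the call begins (- or left out, the last holds). The fingers move at their own pace and stop on an object; the grip force is fixed at half the most. Time passes only in rows, so rows that do not move let the fingers close. It gives the time, the measured TCP pose, the force, the opening and the grip force at its end, in the units of the state.
- bot.get_obs(): the state, without advancing time (a new reading comes with each control period).
- vision.camera(name): name is "scene" or "top" or "wrist"; returns a dict with "image" (480x640x3 uint8, blue, green, red), "z_map" (480x640 float32, m along the optical axis (not along the pixel's ray), 0 where there is no reading), "K" (3x3 intrinsics, pixels), "k1" (the pictures are not rectified: a ray, as slopes to the right and down, at radius r is drawn at 1 + k1 r^2 times it, then the intrinsics apply), "rvec" (rotation vector, rad) and "tvec" (3), from world to camera coordinates, as OpenCV has them; the wrist camera has in their place "tool_from_camera" (4x4, takes a point from camera to tool coordinates, whose origin is the TCP and whose axes are the flange's). Camera axes: x right, y down, z forward; pixel columns grow to the right and rows downward; lengths in m; the calibration is good to about 2 mm. A picture is of the moment at which its call begins: read the wrist's pose just before it.
- workorder.job_done(): hands the job in; it is judged then, once.
Trained networks look in a picture, given as the dict that the camera call returned (one of the last four; its "shot" number tells which), for a name from the list of things; names that differ only in an ending like _2 or _b are one class to them, and where a whole thing is asked for, a point or a joint stands for the part that bears it (a point fixed in the world has none). Each returns a list of dicts, best first, with "score" (0 to 1); they miss things now and then, are a little off and sometimes report something else, mostly with a low value. They report only what shows in the picture. A call takes as long as a camera call. They do not tell look-alikes from the thing itself.
- vision.spot_in(picture, query): "position" ([column, row] in pixels, amid what is visible of it).
- vision.place_of(picture, query): "position" ([column, row] in pixels: a listed point, or the origin of a listed thing).
The state is a dict: "clock": time; "joint_pos": joint angles; "joint_vel": joint speeds; "tau": joint torques, N m; "eef_pos": TCP position; "tool_rot": TCP orientation; "ft_force": force on the tool from outside, world axes, zero at the start; "ft_torque": the same for the moment, N m; "grip_width": finger opening in m; "grasp_force": force on a finger pad.
Only numpy, scipy, OpenCV 4.12 (cv2) and the standard library are available. Lean on these libraries where they do the work, as an engineer would, in place of code of your own. Each camera call takes 0.05 s, during which the arm holds its last target. There are 200 camera calls.

## Working session

There is one attempt and no reset: what is moved stays moved. The work goes in short steps, Python scripts to look and compute and a shell command to move; the robot and the scene stay as the last step left them, time stands still between calls to the robot, and variables do not carry over. Pictures are saved under pics/ and viewed, at most 10 in all, crops included, and the job is handed in when it is done.

```bash
mkdir -p pics
cat > h.py <<'E'
import numpy as np,cv2
from scipy.spatial.transform import Rotation as R
from workcell import bot,vision,workorder
def cam(n):
    o=bot.get_obs(); p=vision.camera(n)
    if n=="wrist":
        T=np.eye(4);T[:3,:3]=R.from_quat(o["tool_rot"]).as_matrix();T[:3,3]=o["eef_pos"]
        p["W"]=T@np.array(p["tool_from_camera"])
    else:
        A=np.eye(4);A[:3,:3]=cv2.Rodrigues(np.array(p["rvec"],float))[0];A[:3,3]=np.ravel(p["tvec"])
        p["W"]=np.linalg.inv(A)
    return p
def ray(p,uv):
    uv=np.atleast_2d(np.array(uv,float))
    d=(uv-[p["K"][0][2],p["K"][1][2]])/[p["K"][0][0],p["K"][1][1]]
    x=d.copy()
    for _ in range(10): x=d/(1+p["k1"]*(x**2).sum(1,keepdims=True))
    return np.c_[x,np.ones(len(x))]
def at_z(p,uv,z):
    r=ray(p,uv)@p["W"][:3,:3].T; o=p["W"][:3,3]
    return o+r*((z-o[2])/r[:,2])[:,None]
def cloud(p):
    v,u=np.mgrid[:480,:640]; z=np.array(p["z_map"])
    r=ray(p,np.c_[u.ravel(),v.ravel()])*z.reshape(-1,1)
    return (r@p["W"][:3,:3].T+p["W"][:3,3]).reshape(480,640,3), z>0
E
python3 - <<'E'
from h import *
np.set_printoptions(precision=4,suppress=True)
print(bot.get_obs())
for n in ["top","scene"]:
    p=cam(n); cv2.imwrite(f"pics/{n}1.png",p["image"])
    for q,z in [("flap_hinge",.146),("deck_edge",.09),("chute",0),("faulty",.09),("good",.09)]:
        for d in vision.place_of(p,q)[:3]: print(n,q,np.round(d["position"],1),round(d["score"],2),at_z(p,d["position"],z)[0])
E
```

```text
{'clock': 0.0, 'joint_pos': array([-1.282 ,  0.2414,  0.0037,  1.3352, -0.    ,  1.5708]), 'joint_vel': array([-0.0009,  0.0008,  0.0006,  0.    ,  0.0009, -0.0013]), 'tau': array([  0.0013, -37.2316,  25.241 ,   0.0168,   0.0001,  -0.    ]), 'eef_pos': array([ 0.1422, -0.4787,  0.2304]), 'tool_rot': array([ 0.9896,  0.1439, -0.0002, -0.001 ]), 'ft_force': array([-0.6214,  0.5731, -0.562 ]), 'ft_torque': array([ 0.0004,  0.0274, -0.0126]), 'grasp_force': 0.0, 'grip_width': 0.08535096006820596}
top flap_hinge [347.  178.7] 0.74 [ 0.6093 -0.0604  0.146 ]
top deck_edge [343.2 174. ] 0.9 [ 0.6316 -0.0565  0.09  ]
top chute [341.5 190.2] 0.82 [ 0.613  -0.0601  0.    ]
top faulty [407.3 317.2] 0.87 [ 0.3253 -0.2022  0.09  ]
top faulty [389.2 230.9] 0.74 [ 0.5101 -0.1594  0.09  ]
top faulty [404.7 142.6] 0.62 [ 0.7081 -0.1916  0.09  ]
top good [304.5 225.1] 0.76 [0.5168 0.0242 0.09  ]
scene flap_hinge [252.9 221.7] 0.79 [ 0.609  -0.0671  0.146 ]
scene deck_edge [252.  243.3] 0.66 [ 0.6232 -0.0557  0.09  ]
scene chute [261.7 266.8] 0.84 [ 0.6087 -0.0501  0.    ]
scene faulty [270.1 197.1] 0.97 [ 0.5084 -0.1812  0.09  ]
scene faulty [321.3 188.4] 0.63 [ 0.3758 -0.1395  0.09  ]
scene good [308.1 246.4] 0.7 [0.5134 0.0244 0.09  ]
```

View pics/top1.png

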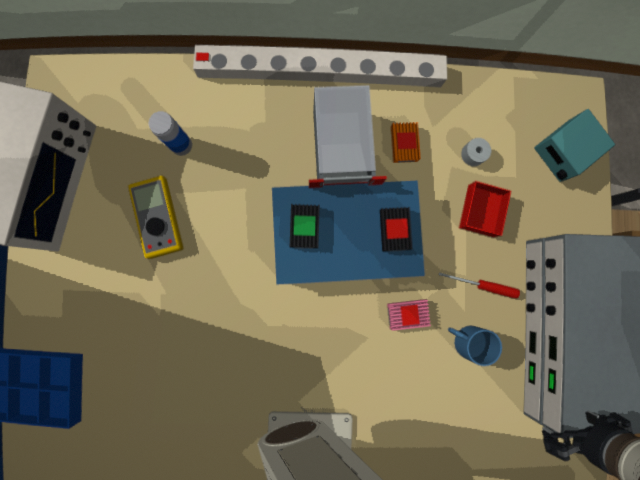

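View pics/scene1.png

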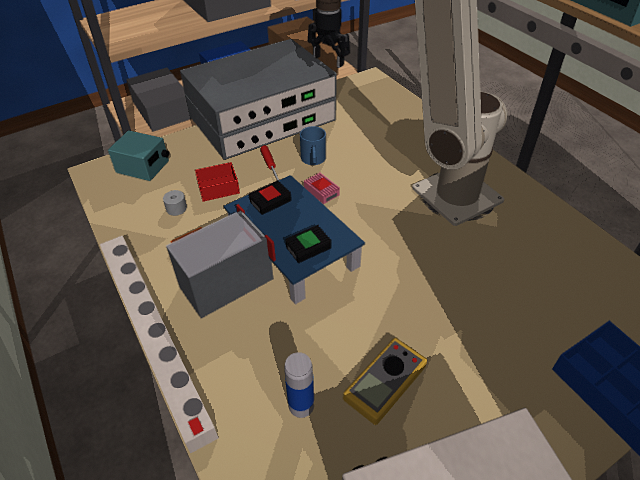

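Candidates for faulty in the top view: black block on the deck (396,229), orange one on the bench (405,142), pink one on the bench (409,315). The black one with red label on the deck fits, since the description says black and on the deck. The good module is at (304,226). Next I'll confirm with a crop and measure poses.

```bash
cat >> h.py <<'E'
def rect(pts):
    (c,s,a)=cv2.minAreaRect((pts[:,:2]*1000).astype(np.float32)); 
    if s[0]<s[1]: s=s[::-1];a+=90
    return np.round(c,1),np.round(s,1),round((a+90)%180-90,2)
def blobs(p,lo=.108,hi=.135):
    X,ok=cloud(p); m=(ok&(X[...,2]>lo)&(X[...,2]<hi)).astype(np.uint8)
    n,l,st,c=cv2.connectedComponentsWithStats(m)
    return [(np.round(c[i]),st[i,4],rect(X[l==i])) for i in range(1,n) if st[i,4]>150]
E
python3 - <<'E'
from h import *
p=cam("top"); im=p["image"]; X,ok=cloud(p)
cv2.imwrite("pics/crop1.png",cv2.resize(im[90:340,260:450],None,fx=2.4,fy=2.4,interpolation=cv2.INTER_CUBIC))
hsv=cv2.cvtColor(im,cv2.COLOR_BGR2HSV)
m=ok&(abs(X[...,2]-.09)<.006)&(hsv[...,0]>95)&(hsv[...,0]<125)&(hsv[...,1]>100)
print("deck",m.sum(),rect(X[m]),np.median(X[m][:,2]))
for b in blobs(p): print(b)
w=ok&(abs(X[...,2]-.15)<.006); w[:, :300]=0;w[:, 400:]=0;w[200:]=0
print("box top",rect(X[w]))
E
```

```text
deck 11738 (array([512.7,  62. ]), array([1044.3,  348.5]), 75.96) 0.09039232274208847
(array([ 54., 174.]), np.int32(1124), (array([600. , 570.5]), array([318.3,  21.4]), -13.63))
(array([354., 181.]), np.int32(166), (array([610.8, -77. ]), array([126.2,   7.8]), -87.22))
(array([304., 226.]), np.int32(1209), (array([512. ,  24.7]), array([90.8, 60. ]), -0.12))
(array([396., 229.]), np.int32(1195), (array([ 512.4, -170.2]), array([89.8, 61.5]), 5.0))
(array([550., 270.]), np.int32(343), (array([ 432.5, -503.7]), array([148.5,  17.9]), -0.86))
(array([549., 370.]), np.int32(681), (array([ 223.8, -508.8]), array([262.1,  17.3]), 3.04))
box top (array([705.6, -52.9]), array([203.5, 159. ]), 5.08)
```

View pics/crop1.png

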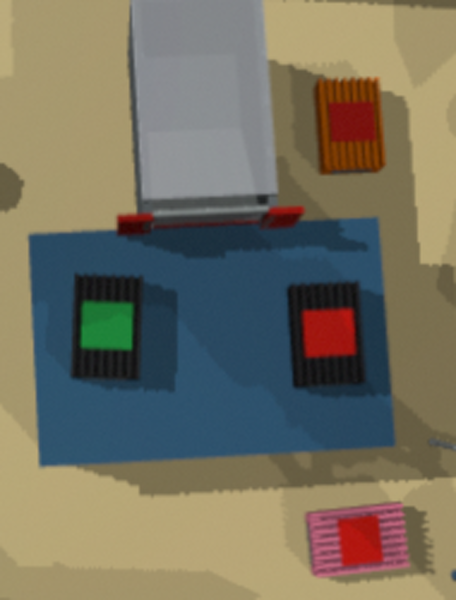

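The crop confirms it: the black finned block with the red label, on the right of the deck (crop 328,333), is the faulty module. Next, chute yaw and exact deck pose.

Run:
```python
from h import *
p=cam("top"); im=p["image"]; X,ok=cloud(p)
hsv=cv2.cvtColor(im,cv2.COLOR_BGR2HSV)
m=ok&(abs(X[...,2]-.09)<.006)&(hsv[...,0]>95)&(hsv[...,0]<125)&(hsv[...,1]>100)
n,l,st,c=cv2.connectedComponentsWithStats(m.astype(np.uint8)); i=1+st[1:,4].argmax()
P=X[l==i]; r=rect(P); print("deck",r)
a=np.radians(r[2]-90 if r[2]>0 else r[2]+90); print("yaw",a,np.degrees(a))
# posts: red with z .145-.156
q=ok&((hsv[...,0]<8)|(hsv[...,0]>172))&(hsv[...,1]>150)&(abs(X[...,2]-.152)<.006)
n,l,st,c=cv2.connectedComponentsWithStats(q.astype(np.uint8))
for i in range(1,n):
    if st[i,4]>15: print(c[i],st[i,4],X[l==i].mean(0))
```

```text
deck (array([506.9, -69.5]), array([317.6, 208.3]), -85.09)
yaw 0.08569566627292152 4.909999999999997
[379.25454545 177.58181818] 55 [ 0.61293786 -0.12625647  0.15132145]
[316.06122449 180.65306122] 49 [0.60149593 0.003113   0.1526946 ]
```

```bash
cat >> h.py <<'E'
O=np.array([.6115,-.0607]); YAW=.0865
C=np.array([[np.cos(YAW),-np.sin(YAW)],[np.sin(YAW),np.cos(YAW)]])
def st():
    o=bot.get_obs(); M=R.from_quat(o["tool_rot"]).as_matrix()
    xy=C.T@(o["eef_pos"][:2]-O)*1000
    print("t%.2f chute x %.1f y %.1f z %.1f phi %.3f tilt %s w %.1f F %s"%(o["clock"],*xy,o["eef_pos"][2]*1000,np.arctan2(M[1,0],M[0,0])-YAW,np.round(M[:2,2],3),o["grip_width"]*1e3,np.round(o["ft_force"],1)))
    return o,M
def go(x,y,z,phi):  # mm in chute frame; phi relative to chute. Rotation first, then shift in the final axes
    o,M=st(); T=R.from_euler("z",YAW+phi)*R.from_euler("x",np.pi)
    d=np.r_[C@[x/1000,y/1000]+O,z/1000]-o["eef_pos"]
    print("rot",np.round((R.from_matrix(M).inv()*T).as_rotvec(),3),"shift(final axes)",np.round(T.inv().apply(d)*1000,1),"shift(current axes)",np.round(M.T@d*1000,1))
E
python3 -c "
from h import *
go(-108,-175,150,np.pi/2)"
```

```text
t0.70 chute x -503.5 y -376.5 z 231.3 phi 0.202 tilt [ 0. -0.] w 85.2 F [ 0.1 -1.1 -0.5]
rot [ 0.     0.    -1.369] shift(final axes) [201.5 395.5  81.3] shift(current axes) [ 427.9 -118.    81.3]
```

```bash
python3 -m creep '[[[0,0,0],[0,0,-0.171]],[[0,0,0],[0,0,-0.171]],[[0,0,0],[0,0,-0.171]],[[0,0,0],[0,0,-0.171]],[[0,0,0],[0,0,-0.171]],[[0,0,0],[0,0,-0.171]],[[0,0,0],[0,0,-0.171]],[[0,0,0],[0,0,-0.171]]]' 50; python3 -m creep '[[[10,20,0],[0,0,0]],[[20,40,0],[0,0,0]],[[20,40,0],[0,0,0]],[[20,40,0],[0,0,0]],[[20,40,0],[0,0,0]],[[20,40,0],[0,0,0]],[[20,40,0],[0,0,0]],[[20,40,0],[0,0,0]],[[20,40,10],[0,0,0]],[[20,40,20],[0,0,0]],[[12,20,20],[0,0,0]],[[0,0,0],[0,0,0]]]'; python3 -c "
from h import *
go(-108,-175,98,np.pi/2)
p=cam('wrist'); cv2.imwrite('pics/w1.png',p['image'])
for b in blobs(p): print(b)"
```

```text
clock: 1.7
eef_pos: [0.1424, -0.4793, 0.2313]
tool_rot: [0.674, 0.739, 0.0, 0.0]
ft_force: [0.5, -0.1, -0.2]
grip_width: 0.0499
grasp_force: 0.0
clock: 3.2
eef_pos: [0.523, -0.2421, 0.1786]
tool_rot: [0.675, 0.738, -0.001, -0.002]
ft_force: [-1.4, 0.3, -0.2]
grip_width: 0.0501
grasp_force: 0.0
t3.20 chute x -103.9 y -173.1 z 178.6 phi 1.573 tilt [-0.005  0.002] w 50.1 F [-1.4  0.3 -0.2]
rot [-0.004 -0.002  0.002] shift(final axes) [-1.9 -4.1 80.6] shift(current axes) [-2.1 -3.8 80.7]
(array([514.,  51.]), np.int32(2561), (array([ 614.1, -113.7]), array([53.5,  7.3]), -84.72))
(array([597.,  59.]), np.int32(998), (array([ 661.5, -114.4]), array([63.1,  1.3]), 4.29))
(array([319., 138.]), np.int32(16792), (array([ 515.1, -169.2]), array([90.7, 60.2]), 4.91))
```

View pics/w1.png

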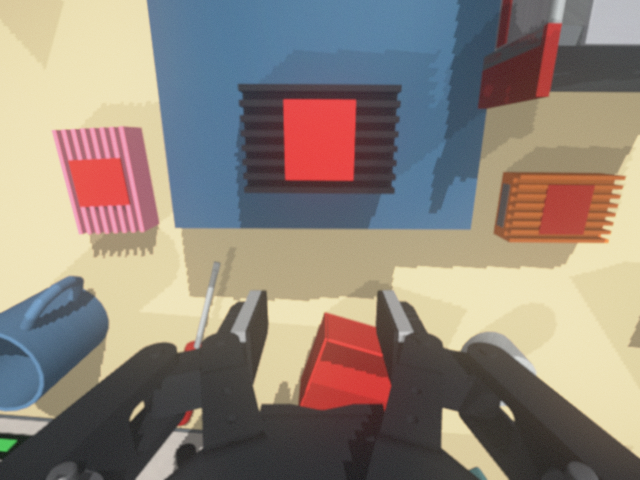

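The wrist view shows the module at (320,138), aligned with the fingers and the side approach clear. I'll go down and push sideways.

```bash
python3 -m creep '[[[-2,-1,20],[0,0,0]],[[-2,-1,25],[0,0,0]],[[0,0,25],[0,0,0]],[[0,0,10],[0,0,0]],[[0,0,0],[0,0,0]],[[8,0,0],[0,0,0]],[[8,0,0],[0,0,0]],[[6,0,0],[0,0,0]],[[6,0,0],[0,0,0]],[[6,0,0],[0,0,0]],[[6,0,0],[0,0,0]],[[0,0,0],[0,0,0]]]'; python3 -c "
from h import *
go(-106,-41,98,np.pi/2)
p=cam('top')
for b in blobs(p): print(b)"
```

```text
clock: 4.75
eef_pos: [0.5185, -0.2075, 0.1013]
tool_rot: [0.676, 0.737, 0.0, -0.0]
ft_force: [-0.4, -0.3, -0.5]
grip_width: 0.05
grasp_force: 0.0
t4.75 chute x -105.4 y -138.2 z 101.3 phi 1.571 tilt [-0.  0.] w 50.0 F [-0.4 -0.3 -0.5]
rot [-0. -0.  0.] shift(final axes) [97.2 -0.6  3.3] shift(current axes) [97.2 -0.6  3.3]
(array([ 53., 175.]), np.int32(1110), (array([600.1, 569.4]), array([319.1,  22.1]), -12.98))
(array([353., 181.]), np.int32(169), (array([610.9, -77. ]), array([126.2,   8. ]), -87.6))
(array([304., 226.]), np.int32(1194), (array([512. ,  24.7]), array([90.6, 60.1]), -0.09))
(array([395., 229.]), np.int32(1213), (array([ 512.3, -169.6]), array([90.1, 65.8]), 5.42))
(array([550., 269.]), np.int32(334), (array([ 433.2, -503.5]), array([147. ,  17.8]), -1.37))
(array([548., 371.]), np.int32(694), (array([ 222.5, -508.8]), array([268.6,  16.3]), 3.09))
```

```bash
python3 -m creep '[[[5,0,1],[0,0,0]],[[6,0,1],[0,0,0]],[[6,0,0],[0,0,0]],[[6,0,0],[0,0,0]],[[6,0,0],[0,0,0]],[[6,0,0],[0,0,0]],[[6,0,0],[0,0,0]],[[6,0,0],[0,0,0]],[[6,0,0],[0,0,0]],[[6,0,0],[0,0,0]],[[5,0,0],[0,0,0]],[[0,0,0],[0,0,0]]]'; python3 -c "
from h import *
go(-106,-41,98,np.pi/2)
p=cam('wrist'); cv2.imwrite('pics/w2.png',p['image'])
for b in blobs(p,.112,.126): print(b, C.T@(np.array(b[2][0])/1000-O)*1000)"
```

```text
clock: 6.3
eef_pos: [0.5127, -0.1434, 0.0991]
tool_rot: [0.676, 0.737, 0.0, -0.001]
ft_force: [0.3, 0.6, 0.8]
grip_width: 0.0501
grasp_force: 0.0
t6.30 chute x -105.5 y -73.9 z 99.1 phi 1.571 tilt [-0.001  0.001] w 50.1 F [0.3 0.6 0.8]
rot [-0.    -0.001  0.   ] shift(final axes) [32.9 -0.5  1.1] shift(current axes) [32.9 -0.5  1.2]
(array([605., 201.]), np.int32(8567), (array([615.4, -80.1]), array([121. ,  13.3]), -87.97)) [  2.20941059 -19.66439689]
(array([320., 154.]), np.int32(2812), (array([506.6, -74.7]), array([90.7,  3.5]), 4.87)) [-105.71729102   -4.88511814]
(array([321., 229.]), np.int32(22971), (array([ 509. , -103.1]), array([90.9, 44.5]), 4.9)) [-105.77980179  -33.38627763]
(array([321., 303.]), np.int32(4801), (array([ 512.3, -141.7]), array([90.4, 27. ]), 4.66)) [-105.82687761  -72.12705439]
```

View pics/w2.png

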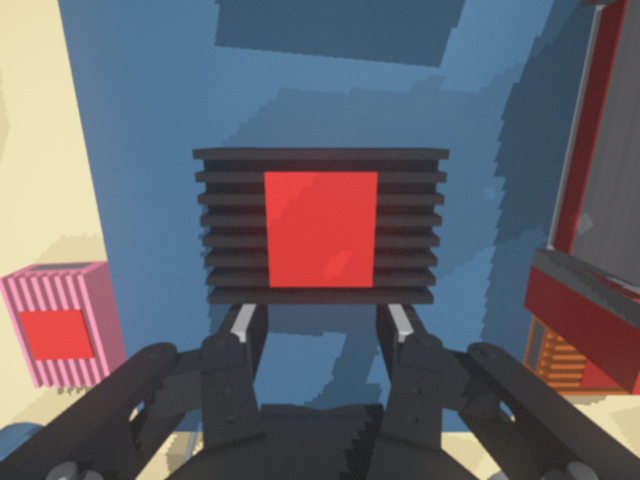

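The wrist view shows the module square to the fingers (label 321,229), with its centre at chute y ≈ -33. It needs about 33 mm more.

```bash
python3 -m creep '[[[5,0,0],[0,0,0]],[[6,0,0],[0,0,0]],[[6,0,0],[0,0,0]],[[6,0,0],[0,0,0]],[[6,0,0],[0,0,0]],[[4,0,0],[0,0,0]],[[0,0,0],[0,0,0]],[[0,0,0],[0,0,0]]]'; python3 -c "
from h import *
st()
for n in ['top','wrist']:
  p=cam(n)
  for b in blobs(p,.112,.126): print(n,b, C.T@(np.array(b[2][0])/1000-O)*1000)
  for q in ['flap_hinge']:
    for d in vision.place_of(p,q)[:1]: print(q,d['score'],C.T@(at_z(p,d['position'],.146)[0][:2]-O)*1000)
  im=p['image'];X,ok=cloud(p);h=cv2.cvtColor(im,cv2.COLOR_BGR2HSV)
  q=ok&((h[...,0]<8)|(h[...,0]>172))&(h[...,1]>150)&(X[...,2]>.143)&(X[...,2]<.156)
  k,l,s,c=cv2.connectedComponentsWithStats(q.astype(np.uint8))
  for i in range(1,k):
    if s[i,4]>15: Y=(X[l==i][:,:2]-O)@C*1000; print('post',c[i],Y.min(0),Y.max(0))
"
```

```text
clock: 7.35
eef_pos: [0.5102, -0.1113, 0.0994]
tool_rot: [0.676, 0.737, 0.0, 0.0]
ft_force: [1.1, 0.6, 0.9]
grip_width: 0.05
grasp_force: 0.0
t7.35 chute x -105.3 y -41.6 z 99.4 phi 1.570 tilt [0. 0.] w 50.0 F [1.1 0.6 0.9]
top (array([ 56., 169.]), np.int32(667), (array([599.9, 570.2]), array([318.4,  20.4]), -13.33)) [ 42.94819084 629.54334474]
top (array([304., 226.]), np.int32(882), (array([512.2,  24.6]), array([90.3, 60. ]), -0.12)) [-91.55948566  93.55982357]
top (array([348., 233.]), np.int32(824), (array([503.6, -71.4]), array([90.2, 61.3]), 4.96)) [-108.42098048   -1.33827964]
top (array([548., 372.]), np.int32(342), (array([ 213.8, -508.7]), array([245.3,   7.2]), 0.02)) [-434.91677478 -411.96685427]
flap_hinge 0.97 [1.23363339 2.33505899]
post [315.81481481 180.85185185] [-7.45602843 50.20401626] [-0.62310062 78.96780803]
wrist (array([408.,  10.]), np.int32(3837), (array([516. ,   4.9]), array([89. ,  4.8]), 0.58)) [-89.47561884  73.60518754]
wrist (array([627.,  48.]), np.int32(2021), (array([602.6,   0.8]), array([27.9, 10.8]), -65.97)) [-3.55360621 62.03895456]
wrist (array([362.,  31.]), np.int32(5409), (array([514.9,  -2.9]), array([91.1,  4.7]), -0.1)) [-91.24536511  65.92938151]
wrist (array([596., 240.]), np.int32(9069), (array([613.5, -73.4]), array([120.8,  10.6]), -87.56)) [  0.89534184 -12.82530167]
wrist (array([320., 152.]), np.int32(2813), (array([503.8, -42. ]), array([90.9,  3.5]), 4.87)) [-105.6817984    27.93452142]
wrist (array([320., 227.]), np.int32(23028), (array([506.3, -70.3]), array([90.7, 44.6]), 4.93)) [-105.63604383   -0.47565117]
wrist (array([321., 301.]), np.int32(4831), (array([ 509.8, -109.3]), array([90.3, 27.6]), 4.98)) [-105.51842428  -39.63221085]
post [621.79784946 417.28243728] [ -6.44868637 -69.94847252] [  2.03854177 -48.33074942]
```

Module centred within 1–2 mm and square. Now I'll go round behind its tail.

```bash
python3 -m creep '[[[-10,0,0],[0,0,0]],[[-15,0,-20],[0,0,0]],[[0,0,-40],[0,0,0]],[[0,0,-20],[0,0,0.172]],[[0,0,0],[0,0,0.175]],[[0,0,0],[0,0,0.175]],[[0,0,0],[0,0,0.175]],[[0,0,0],[0,0,0.175]],[[0,0,0],[0,0,0.175]],[[0,0,0],[0,0,0.175]],[[0,0,0],[0,0,0.175]],[[0,0,0],[0,0,0.175]]]' 20; python3 -c "
from h import *
go(-185,0,98,0)"
```

```text
clock: 9.05
eef_pos: [0.5123, -0.137, 0.1793]
tool_rot: [0.999, 0.039, -0.0, 0.0]
ft_force: [0.6, 0.7, 0.5]
grip_width: 0.02
grasp_force: 0.0
t9.05 chute x -105.4 y -67.5 z 179.3 phi -0.008 tilt [-0. -0.] w 20.0 F [0.6 0.7 0.5]
rot [ 0.     0.    -0.008] shift(final axes) [-79.6 -67.5  81.3] shift(current axes) [-80.1 -66.8  81.3]
```

```bash
python3 -m creep '[[[-15,-14,0],[0,0,-0.008]],[[-30,-25,0],[0,0,0]],[[-25,-20,0],[0,0,0]],[[-10,-9,0],[0,0,0]],[[0,0,20],[0,0,0]],[[0,0,30],[0,0,0]],[[0,0,25],[0,0,0]],[[0,0,6],[0,0,0]],[[0,0,0],[0,0,0]],[[0,0,0],[0,0,0]]]'; python3 -c "
from h import *
go(-168,0,98,0)
p=cam('wrist'); cv2.imwrite('pics/w3.png',p['image'])
for b in blobs(p,.112,.126): print(b, C.T@(np.array(b[2][0])/1000-O)*1000)"
```

```text
clock: 10.3
eef_pos: [0.4276, -0.0761, 0.0993]
tool_rot: [0.999, 0.046, 0.001, 0.0]
ft_force: [0.2, -0.3, -0.3]
grip_width: 0.0203
grasp_force: 0.0
t10.30 chute x -184.6 y 0.5 z 99.3 phi 0.006 tilt [ 0.002 -0.   ] w 20.3 F [ 0.2 -0.3 -0.3]
rot [ 0.001 -0.002  0.006] shift(final axes) [16.6  0.5  1.3] shift(current axes) [16.6  0.6  1.4]
(array([ 71., 104.]), np.int32(29075), (array([505. ,  20.4]), array([70.6, 52.2]), -0.68)) [-99.09541347  89.99755013]
(array([243., 120.]), np.int32(3640), (array([501.1, -42.1]), array([84.5,  4.2]), 4.95)) [-108.38034288   28.06815416]
(array([324., 121.]), np.int32(25027), (array([503.4, -70.1]), array([84.9, 44.4]), 4.69)) [-1.08507923e+02 -2.58616352e-02]
(array([404., 121.]), np.int32(3704), (array([505.9, -98.4]), array([85.1,  4.5]), 4.94)) [-108.46216832  -28.43603422]
(array([284., 312.]), np.int32(642), (array([426.7, -59.6]), array([22.1, 13.7]), 5.39)) [-184.01403968   17.06116057]
(array([359., 312.]), np.int32(631), (array([429.8, -93. ]), array([22.7, 13.9]), 5.54)) [-183.81112846  -16.48177947]
```

View pics/w3.png

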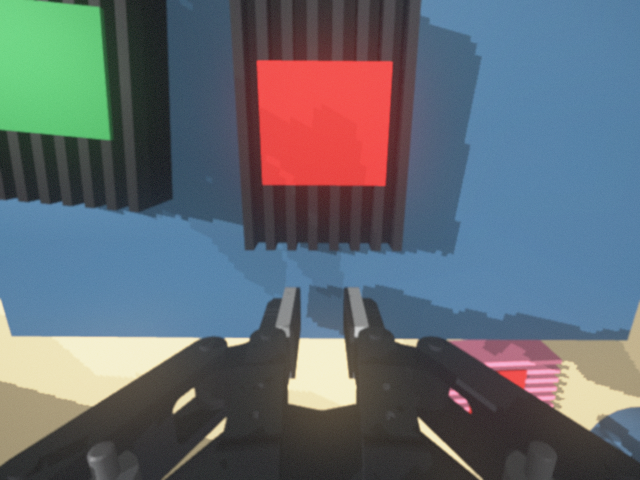

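Wrist view: the module (label 324,121) is straight ahead of the fingertips (284/359, 312), with the good module clear at left. I'll push it forward.

```bash
python3 -m creep '[[[9,0.5,0.5],[0,0,0.005]],[[7,0,0.5],[0,0,0]],[[6,0,0],[0,0,0]],[[7,0,0],[0,0,0]],[[7,0,0],[0,0,0]],[[7,0,0],[0,0,0]],[[7,0,0],[0,0,0]],[[7,0,0],[0,0,0]],[[7,0,0],[0,0,0]],[[6,0,0],[0,0,0]],[[0,0,0],[0,0,0]]]'; python3 -c "
from h import *
go(-34,0,98,0)
p=cam('wrist'); 
for b in blobs(p,.112,.126): print(b, C.T@(np.array(b[2][0])/1000-O)*1000)"
```

```text
clock: 11.72
eef_pos: [0.4971, -0.0701, 0.0974]
tool_rot: [0.999, 0.044, 0.0, 0.0]
ft_force: [0.2, -0.5, -0.3]
grip_width: 0.02
grasp_force: 0.0
t11.72 chute x -114.8 y 0.5 z 97.4 phi 0.001 tilt [ 0.001 -0.   ] w 20.0 F [ 0.2 -0.5 -0.3]
rot [ 0.    -0.001  0.001] shift(final axes) [80.8  0.5 -0.6] shift(current axes) [80.8  0.6 -0.5]
(array([322.,  11.]), np.int32(6983), (array([610.4, -60.3]), array([161.4,   8. ]), -85.15)) [-1.06133046  0.49353587]
(array([244., 173.]), np.int32(3606), (array([550.9, -37.6]), array([90.5,  4.3]), 4.88)) [-58.37776999  28.24899946]
(array([322., 184.]), np.int32(25042), (array([542.5, -66.4]), array([112.6,  47.5]), 4.99)) [-69.23445867   0.28237094]
(array([401., 173.]), np.int32(3627), (array([556. , -93.8]), array([90.3,  4.4]), 4.88)) [-58.15207786 -28.18148045]
(array([ 82., 257.]), np.int32(33858), (array([514.7,  25.6]), array([91.3, 61.7]), -0.41)) [-88.98244047  94.34010435]
```

```bash
python3 -m creep '[[[6,0,0],[0,0,0]],[[7,0,0],[0,0,0]],[[7,0,0],[0,0,0]],[[7,0,0],[0,0,0]],[[7,0,0],[0,0,0]],[[7,0,0],[0,0,0]],[[7,0,0],[0,0,0]],[[7,0,0],[0,0,0]],[[7,0,0],[0,0,0]],[[7,0,0],[0,0,0]],[[7,0,0],[0,0,0]],[[4,0,0],[0,0,0]]]'; python3 -c "
from h import *
go(-34,0,98,0)
p=cam('wrist'); cv2.imwrite('pics/w4.png',p['image'])"
```

```text
clock: 13.28
eef_pos: [0.5766, -0.0631, 0.0973]
tool_rot: [0.999, 0.044, 0.0, -0.0]
ft_force: [-1.9, 0.7, 0.7]
grip_width: 0.0196
grasp_force: 0.6
t13.28 chute x -35.0 y 0.6 z 97.3 phi 0.001 tilt [0. 0.] w 19.6 F [-1.9  0.7  0.7]
rot [ 0.    -0.     0.001] shift(final axes) [ 1.   0.6 -0.7] shift(current axes) [ 1.   0.6 -0.7]
```

View pics/w4.png

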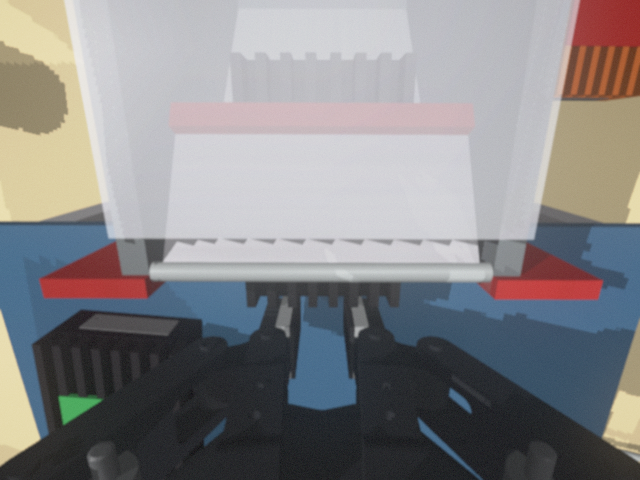

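The flap is swung open (red edge at row 117) over the module, whose tail (323,290) is still at the fingertips. I'll go 7 mm more, then withdraw.

```bash
python3 -m creep '[[[4,0,0],[0,0,0]],[[4,0,0],[0,0,0]],[[0,0,0],[0,0,0]],[[-8,0,0],[0,0,0]],[[-25,0,0],[0,0,0]],[[-35,0,0],[0,0,0]],[[0,0,0],[0,0,0]],[[0,0,0],[0,0,0]],[[0,0,0],[0,0,0]],[[0,0,0],[0,0,0]]]'; python3 -c "
from h import *
st()
p=cam('wrist'); cv2.imwrite('pics/w5.png',p['image'])"
```

```text
clock: 14.58
eef_pos: [0.5169, -0.0684, 0.0973]
tool_rot: [0.999, 0.044, 0.0, 0.0]
ft_force: [0.2, -0.7, 0.1]
grip_width: 0.0198
grasp_force: 0.0
t14.57 chute x -95.0 y 0.5 z 97.3 phi 0.001 tilt [ 0.001 -0.   ] w 19.8 F [ 0.2 -0.7  0.1]
```

View pics/w5.png

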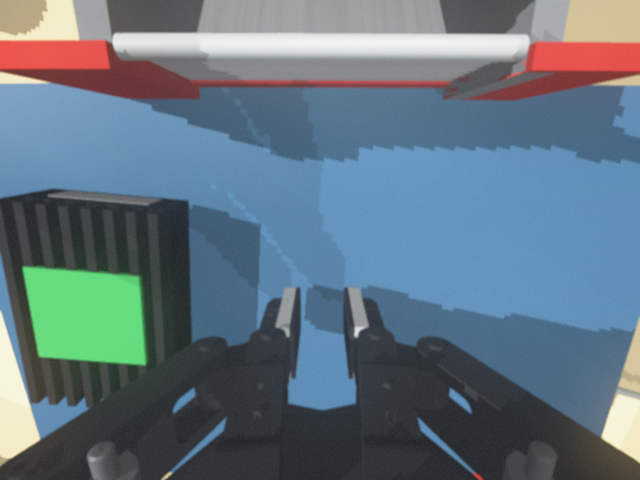

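The module has gone through, and the flap hangs shut (red lower edge at row 83). The good module is untouched. I'll raise the arm clear and check once from above before handing in.

```bash
python3 -m creep '[[[-10,0,0],[0,0,0]],[[-20,0,-20],[0,0,0]],[[-30,0,-40],[0,0,0]],[[-30,0,-40],[0,0,0]],[[-30,0,-20],[0,0,0]],[[0,0,0],[0,0,0]],[[0,0,0],[0,0,0]],[[0,0,0],[0,0,0]],[[0,0,0],[0,0,0]]]'; python3 -c "
from h import *
st()
a=cam('top')['image'][70:300,260:450]; p=cam('wrist')['image']
for b in blobs(cam('top')): print(b)
cv2.imwrite('pics/end.png',np.hstack([cv2.resize(a,(397,480)),cv2.resize(p,(400,300))[:,:] if 0 else cv2.copyMakeBorder(cv2.resize(p,(400,300)),0,180,0,0,0)]))"
```

```text
clock: 15.75
eef_pos: [0.3966, -0.0788, 0.2164]
tool_rot: [0.999, 0.044, -0.001, -0.0]
ft_force: [-0.3, 0.1, -0.6]
grip_width: 0.0199
grasp_force: 0.0
t15.75 chute x -215.6 y 0.5 z 216.4 phi 0.002 tilt [-0.002  0.   ] w 19.9 F [-0.3  0.1 -0.6]
(array([ 54., 175.]), np.int32(1122), (array([599.8, 568.9]), array([318.3,  22.2]), -12.78))
(array([354., 181.]), np.int32(174), (array([610.4, -77.4]), array([127.1,   7.2]), -87.52))
(array([304., 226.]), np.int32(1186), (array([512.3,  24.7]), array([90.5, 60.1]), -0.16))
(array([549., 260.]), np.int32(249), (array([ 448.7, -503.3]), array([117. ,  17.7]), -1.26))
(array([549., 372.]), np.int32(680), (array([ 213.4, -509.1]), array([247.9,   7.4]), 0.05))
```

View pics/end.png

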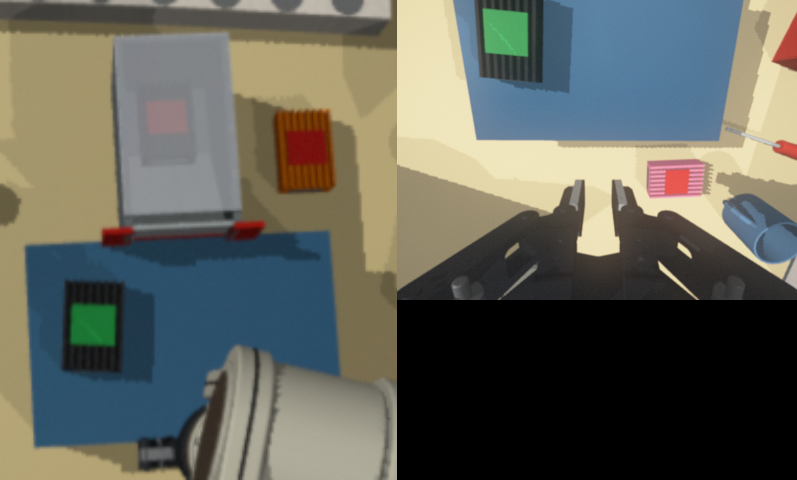

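The module lies inside the chute (166,120), the flap is shut, the good module has not moved, and the robot is clear.

```bash
python3 -c "
from workcell import workorder
print(workorder.job_done())"
```

```text
the job is handed in; nothing more can be done
None
```

The faulty module (red label) went through the flap nose first and lies inside the chute. The flap is shut behind it, the good module is unmoved, and the job was handed in at about 16 s on the robot's clock.

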